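# Knock a jammed spacer out of a gluing jig

### The job

The wooden spacer is jammed in the gluing jig, its foot pinched under the two steel lips. Pick up the sanding block and with it knock the spacer lengthwise, towards the jig's end stop, until its foot is clear of the lips, without touching the spacer with the gripper before it is free. Then lay the sanding block flat on the bare cabinet top, lift the spacer out and set it upright in the wooden tray, leaving the other things where they are.

Things in the scene. Friction and masses are not known exactly. Their poses are not given: they have to be found in the camera images.
- spacer_center (a point): Centre, half-way up and mid-length, of the jammed spacer: a loose upright block of light wood, 100 mm long (its y), 36 mm wide (its x), 54 mm high, 0.1 to 0.21 kg, with flat ends. A cross foot 64 mm wide (its x), 28 mm long and 16 mm high is part of it, centred 34 mm from this point towards the spacer's +y end. This point is 27 mm above the spacer's underside.
- block_center (a point): Centre, half-way up, of the sanding block: a brown cork block wrapped in sandpaper, lying flat, 48 mm wide (its x), 80 mm long (its y, flat end faces 40 mm from this point), 26 mm thick; 0.08 kg. It is the thing to knock with.
- jig: Gluing jig, fixed to the cabinet top: plywood base 130 mm (its x) by 185 mm (its y, from -100 to +85 mm), 12 mm thick. Origin at the base's underside, midway between keeper and jaw. The spacer stands on the base, its length along the jig's y (same way round), its centre at first at about y = -34 mm; its foot is clear of the lips once its centre is past y = -5 mm.
- jig_lips (a point): Point 34 mm above the jig's origin, midway between the fixed keeper (jig -x) and the sprung jaw (jig +x). Both span jig y = -15 to +15 mm, are 36 mm high above the cabinet top, and carry a steel lip over the spacer's foot, so it cannot be lifted while under them. The lips are 45 mm apart. The spring pinches the foot: sliding the spacer takes about 8 to 15 N.
- jig_closed_end (a point): Point on the base, on the jig's centre line at its y = -31 mm: near face of two low blocks (8 mm thick in y, tops 26 mm above the cabinet top, 45 mm free between them) that close the foot's way towards -y. A 48 mm wide block knocking low meets them when its face reaches this point.
- jig_stop (a point): Middle of the inner face of the jig's end stop, a low strip across the base at jig y = +75 mm, top 22 mm above the cabinet top. The way of the spacer from the lips to it is open.
- tray: Fixed open wooden tray, outside 170 mm (its x) by 120 mm (its y), 28 mm high, walls and floor 4 mm thick. Origin at the centre of its underside, on the cabinet top.
- masking_tape: Bystander: roll of masking tape lying flat, 104 mm across and 25 mm high; origin at the centre of its underside.
- cup: Bystander: white paper-style cup, 76 mm across, 91 mm high; origin at the centre of its underside.
- paint_pot_1: Bystander: small paint pot with white lid, 36 mm across, 38 mm high; origin at the centre of its underside.
- paint_pot_2: Bystander: small paint pot with white lid, 39 mm across, 36 mm high; origin at the centre of its underside.
Things that resemble listed ones, but are neither listed nor needed, are in the scene too. Of the things that look like the part that bears block_center, the largest one is meant.

How it is judged:
By the outcome, as a careful person would: the job done as asked, in the order asked, and still so for the second after the job is handed in, with the robot touching nothing.
It also fails if it takes over 61 s, if anything falls off the work surface, if the arm or the gripper's body presses on something with over 40 N, if the wrist force passes 120 N, or if a joint passes its speed limit or range.

### The arm

A 6-joint arm with a two-finger parallel gripper is mounted at the origin on a cart in front of the work surface, level with it; the furniture and walls round the work are solid. World frame = base frame: x ahead of the robot, y to its left, z up, the work surface at z = 0. Lengths are in m, angles in degrees, forces in N, time in s.
With the tool pointing down it reaches from about 0.3 to 0.875 m from the base axis. Payload 6.4 kg.
Tool frame: the origin (TCP) lies at the very end of the fingers, on their centre line; the grasp point (between the pads) lies 19 mm behind it (env.tcp_to_grasp is the distance from the TCP to the grasp point, in m); z points along the fingers, y is the direction in which the jaws open and shut (so a half turn about z gives the same grasp; the last joint's range is limited). The gripper opens to 85 mm and grips with 20 to 120 N. Pads are 22 mm wide; open, the fingers measure 114 mm over their backs; the gripper's body (76 mm by 85 mm) begins 54 mm behind the grasp point. The pads swing forward as they close: fully open they stand 13 mm farther back than shut.
Start: joints at [-80.69, 10.359, 92.074, -0, 77.567, -11.82], TCP at [0.207, -0.536, 0.231] pointing down, gripper open.
Joint ranges: [-171.53, 171.53], [-51.25, 118.39], [17.06, 147.69], [-65.23, 245.23], [0, 150.52], [-178.68, 178.68]. Speed limits (degrees/s): [147.25, 147.25, 172.46, 180, 180, 180].

### API

Orientations are given as [roll, pitch, yaw] about the fixed x, y, z axes, in that order (R = Rz(yaw) Ry(pitch) Rx(roll)).
In Python, from cell import env, vision gives the robot as it stands.
- The arm moves only by the tool step_arm, never from a script. Its argument "moves" is a list that holds one entry, the list of rows, each a list of 5 numbers: the shift along the tool's x, y, z in cm, then the turn about the tool's z in rad, then the finger opening in cm, from 0 to 8.54. In form: [[[dx, dy, dz, turn, claw], ...]]. A call has 1 to 10 rows; each row is the pose to reach, as a shift and turn from the pose commanded when the call began, along the tool's axes at that moment; what a row does not reach only later rows make up. A row lasts 1/12 s, in which the tool goes at most 41.7 mm and 7.16 degrees, less where a joint would pass 70% of its speed; a pose out of reach is approached as far as the arm can. A call with a gripper value outside its range is refused whole. The fingers move at their own pace and stop on an object; "newtons" is the grip in N (left out, the last holds). Time passes only in rows, so rows that repeat a pose let the fingers close. It gives the time, the measured TCP pose, the force and the opening at its end, in the units of the state.
- env.get_state(): the state, without advancing time (a new reading comes with each control period).
- vision.grab_frame(name): name is "scene" or "top" or "wrist"; returns the picture (384x512x3 uint8, blue, green, red); there is no depth.
- vision.camera_model(name): a dict with "fov_y" (degrees; the focal length in pixels is half the picture's height over the tangent of half this angle, whatever the lens; pixels are square), "cx", "cy" (the principal point, pixels), "world_from_camera" (4x4, takes a point from camera to world coordinates). Camera axes: x right, y up, looking along -z (the intrinsics and any distortion apply to the point x, -y, -z); pixel columns grow to the right and rows downward; lengths in m; the calibration is good to about 2 mm. A picture is of the moment at which its call begins: read the wrist's pose just before it. camera_model takes no time and is no camera call; for the wrist camera it gives the pose at the moment of the call.
- env.finish_job(): hands the job in, once; it reports no verdict.
The state is a dict: "t": time; "joint_positions": joint angles; "dq": joint speeds; "joint_torque": joint torques, N m; "ee_pos": TCP position; "orientation": TCP orientation; "wrist_force": force on the tool from outside, world axes, zero at the start; "moment": the same for the moment, N m; "grip_width": finger opening in m.
Only numpy, scipy, OpenCV 4.12 (cv2) and the standard library are available. Lean on these libraries where they do the work, as an engineer would, in place of code of your own. Each camera call takes 0.05 s, during which the arm holds its last target.

## Working session

There is one attempt and no reset: what is moved stays moved. The work goes in short steps, Python scripts to look and compute and a tool call to move; the robot and the scene stay as the last step left them, time stands still between calls to the robot, and variables do not carry over. Pictures are saved under pics/ and viewed, and the job is handed in when it is done.

Besides the shell and the picture viewer there is one more tool, called after ">>>" by a JSON object that holds its "name" and its "arguments", one argument or row to a line. step_arm: Moves the arm, as the interface text tells. Its arguments: {"type":"object","properties":{"moves":{"type":"array","items":{"type":"array","items":{"type":"array","items":{"type":"number"}}}},"newtons":{"type":"number"}},"required":["moves"]}

```bash
ls; mkdir -p pics
cat > h.py <<'E'
import numpy as np,cv2
from cell import env,vision
def cam(n):
    m=vision.camera_model(n); return m
def save(n,f):
    m=vision.camera_model(n); im=vision.grab_frame(n); cv2.imwrite('pics/'+f+'.png',im); 
    import pickle; pickle.dump((m,im),open('pics/'+f+'.pkl','wb')); return m,im
def load(f):
    import pickle; return pickle.load(open('pics/'+f+'.pkl','rb'))
def crop(f,x0,y0,x1,y1,s,out):
    im=load(f)[1][y0:y1,x0:x1]; cv2.imwrite('pics/'+out+'.png',cv2.resize(im,None,fx=s,fy=s,interpolation=cv2.INTER_CUBIC))
E
python3 - <<'E'
from h import *
for n in('scene','top','wrist'):
    m,im=save(n,n+'0'); print(n,{k:(v if np.size(v)<9 else np.round(v,4).tolist()) for k,v in m.items()})
print(env.get_state()); print(env.tcp_to_grasp)
a=[cv2.imread(f'pics/{n}0.png') for n in('scene','top')]
E
```

```text
pics
scene {'fov_y': 42.470240277900885, 'cx': 264.94305038902377, 'cy': 185.69553075894106, 'world_from_camera': [[-0.5795, 0.4339, -0.6898, -0.404], [-0.8149, -0.3082, 0.4908, 0.7892], [0.0003, 0.8466, 0.5322, 0.7757], [0.0, 0.0, 0.0, 1.0]]}
top {'fov_y': 54.33682546815787, 'cx': 254.69579188243426, 'cy': 188.72544221333084, 'world_from_camera': [[-0.0225, 0.982, -0.1875, 0.3547], [-0.999, -0.0294, -0.0342, 0.0789], [-0.0391, 0.1865, 0.9817, 1.0524], [0.0, 0.0, 0.0, 1.0]]}
wrist {'fov_y': 59.046105608530944, 'cx': 256.2183339324299, 'cy': 187.08851744927588, 'world_from_camera': [[0.3618, 0.884, 0.2961, 0.2829], [-0.9323, 0.3435, 0.1136, -0.507], [-0.0013, -0.3171, 0.9484, 0.3722], [0.0, 0.0, 0.0, 1.0]]}
{'t': 0.15, 'joint_positions': array([-8.06894764e+01,  1.03936782e+01,  9.21188473e+01, -1.30911804e-03,
        7.75674076e+01, -1.18188408e+01]), 'dq': array([-0.01541753, -0.08308698, -0.21952744, -0.09701815, -0.04842509,
       -0.01739445]), 'joint_torque': array([ 8.15026851e-05, -4.45266223e+01, -3.51695216e+01, -2.91946217e-04,
        5.83895555e-03, -7.35551652e-06]), 'ee_pos': array([ 0.20722369, -0.5359014 ,  0.23057281]), 'orientation': array([-1.79921500e+02, -1.51207883e-02,  2.11296368e+01]), 'wrist_force': array([-0.8915672 ,  0.41588395, -0.32882206]), 'moment': array([-0.00511877,  0.00567385,  0.00089496]), 'grip_width': 0.08544793329761868}
0.0187
```

View pics/scene0.png

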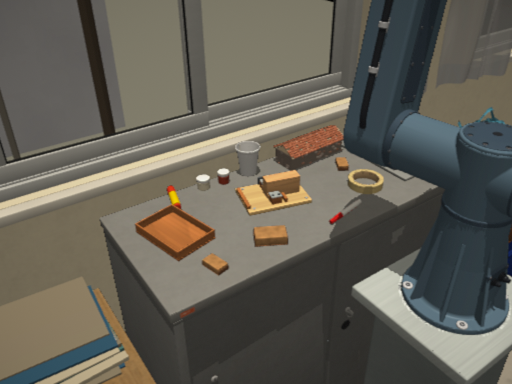

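View pics/top0.png

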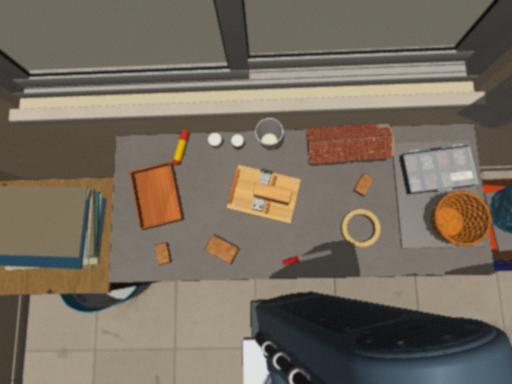

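View pics/wrist0.png

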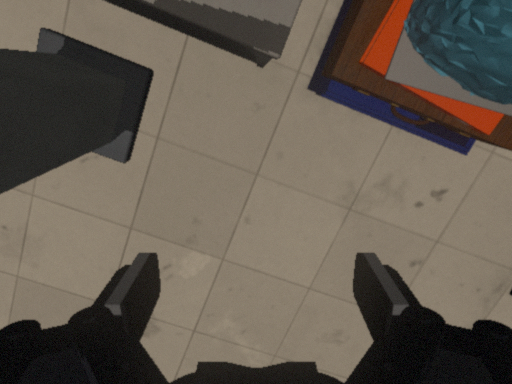

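Run:
```python
from h import *
crop('top0',190,150,320,275,6,'ct'); crop('scene0',190,130,350,260,5,'cs')
```

```text
(no output)
```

View pics/ct.png

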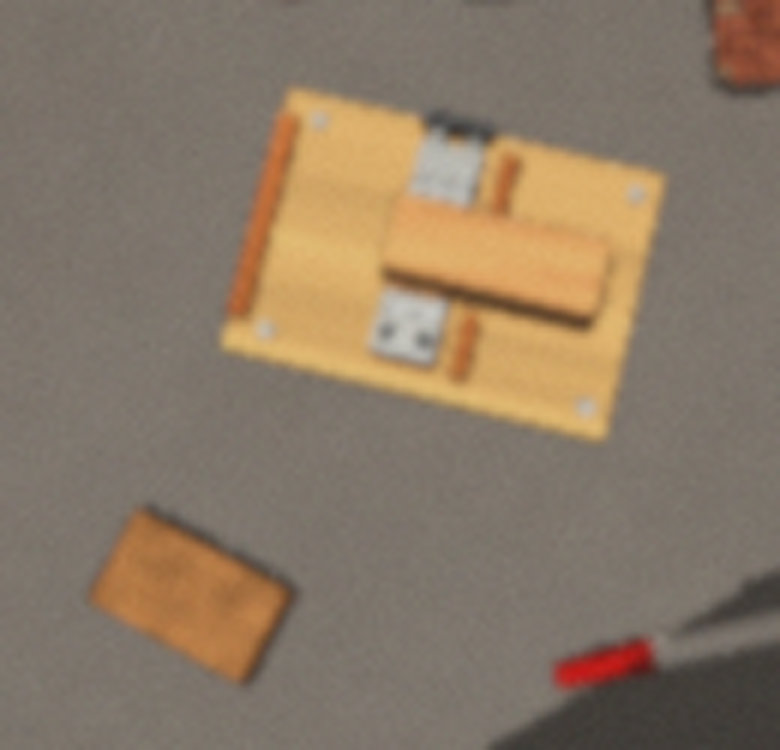

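View pics/cs.png

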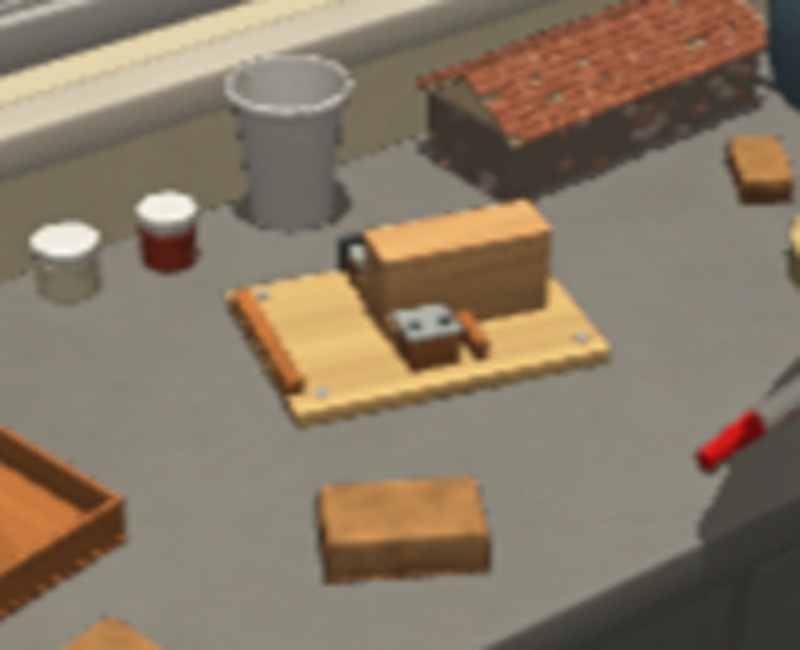

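```bash
cat >> h.py <<'E'
def ray(m,u,v):
    f=192/np.tan(np.radians(m['fov_y']/2)); T=np.array(m['world_from_camera'])
    d=T[:3,:3]@np.array([(u-m['cx'])/f,-(v-m['cy'])/f,-1]); return T[:3,3],d
def onz(m,u,v,z):
    o,d=ray(m,u,v); return o+d*(z-o[2])/d[2]
def tri(obs):
    A=np.zeros((3,3));b=np.zeros(3)
    R=[]
    for m,u,v in obs:
        o,d=ray(m,u,v); d=d/np.linalg.norm(d); P=np.eye(3)-np.outer(d,d); A+=P;b+=P@o; R.append((o,P))
    x=np.linalg.solve(A,b); return x,[np.linalg.norm(P@(x-o))*1000 for o,P in R]
def proj(m,p):
    f=192/np.tan(np.radians(m['fov_y']/2)); T=np.array(m['world_from_camera']); q=T[:3,:3].T@(np.array(p)-T[:3,3])
    return m['cx']+f*q[0]/-q[2], m['cy']-f*q[1]/-q[2]
def cp(x0,y0,s,u,v): return x0+(u+.5)/s-.5, y0+(v+.5)/s-.5
def toolmove(dp,st=None):
    from scipy.spatial.transform import Rotation as R
    st=st or env.get_state(); return R.from_euler('xyz',st['orientation'],degrees=True).inv().apply(dp)*100
E
python3 - <<'E'
from h import *
t=load('top0')[0]; s=load('scene0')[0]
print('block');
T=[(147,507),(297,590),(245,685),(92,598)]
for c in T: print(onz(t,*cp(190,150,6,*c),.026))
print('scene');
for c in [(318,488),(475,478),(490,540),(325,548)]: print(onz(s,*cp(190,130,5,*c),.026))
print('spacer top')
for c in [(398,200),(610,240),(595,318),(382,268)]: print(onz(t,*cp(190,150,6,*c),.066))
for c in [(362,238),(528,202),(550,232),(382,264)]: print(onz(s,*cp(190,130,5,*c),.066))
for c in [(292,90),(665,177),(605,430),(222,347)]: print('base',onz(t,*cp(190,150,6,*c),.012))
for c in [(132,172),(172,164),(183,219),(142,229)]: print('tray',onz(t,*c,.028))
E
```

```text
block
[0.42746191 0.22897478 0.026     ]
[0.38832991 0.16079084 0.026     ]
[0.34665763 0.18485256 0.026     ]
[0.38695125 0.25416494 0.026     ]
scene
[0.42502127 0.23554833 0.026     ]
[0.38595485 0.16608377 0.026     ]
[0.34154828 0.19075748 0.026     ]
[0.38306763 0.26001161 0.026     ]
spacer top
[0.55895082 0.10962066 0.066     ]
[0.53786464 0.01552358 0.066     ]
[0.50293693 0.02357412 0.066     ]
[0.52818151 0.11748212 0.066     ]
[0.55671659 0.1156926  0.066     ]
[0.53440208 0.01600429 0.066     ]
[0.5013411  0.02657783 0.066     ]
[0.52798941 0.12256382 0.066     ]
base [0.62544594 0.16083128 0.012     ]
base [ 0.57736042 -0.0150575   0.012     ]
base [0.45856675 0.01799692 0.012     ]
base [0.50226849 0.19551159 0.012     ]
tray [0.60938092 0.46342202 0.028     ]
tray [0.62916101 0.34877567 0.028     ]
tray [0.47104511 0.31503908 0.028     ]
tray [0.44634805 0.42898    0.028     ]
```

>>> {"name": "step_arm", "arguments": {
  "moves": [
    [[3, -3.3, -3, -0.1, 6], [7, -7, -6, -0.2, 6], [10, -10.5, -7, -0.3, 6], [13, -14, -7, -0.42, 6], [16, -17.3, -7, -0.54, 6], [19.2, -20.7, -7, -0.66, 6], [22.4, -24.2, -7, -0.78, 6], [25.5, -27.6, -7, -0.9, 6], [28.7, -31, -7, -0.967, 6], [31.9, -34.4, -7, -0.967, 6]]
  ]
}}

```text
t: 0.98
ee_pos: [0.3555, -0.1617, 0.3012]
orientation: [180.0, 0.0, 76.7]
wrist_force: [1.9, -0.2, -0.4]
grip_width: 0.06
```

>>> {"name": "step_arm", "arguments": {
  "moves": [
    [[4, 0, 0, 0, 6], [8, 0, 0, 0, 6], [12, 0, 0, 0, 6], [16, 0, 0, 0, 6], [20, 0, 0, 0, 6], [23, 0.2, 0, 0, 6], [24.7, 0.2, 0, 0, 6], [24.7, 0.2, 0, 0, 6], [24.7, 0.2, 0, 0, 6]]
  ]
}}

```text
t: 1.73
ee_pos: [0.4146, 0.0767, 0.3008]
orientation: [-180.0, 0.0, 76.7]
wrist_force: [0.0, -0.3, -0.6]
grip_width: 0.0603
```

Run:
```python
from h import *
s=env.get_state(); print(s['ee_pos'],s['dq'],s['orientation'])
m,im=save('wrist','w1'); cv2.imwrite('pics/w1b.png',cv2.resize(im,(800,600),interpolation=cv2.INTER_CUBIC))
save('top','top1')
```

```text
[0.4146318  0.07672441 0.30076385] [-2.56281483 -0.58913123  0.42012324 -0.35832267  0.12337885 -0.5226373 ] [-1.79953920e+02  2.65482117e-02  7.66905085e+01]
```

View pics/w1b.png

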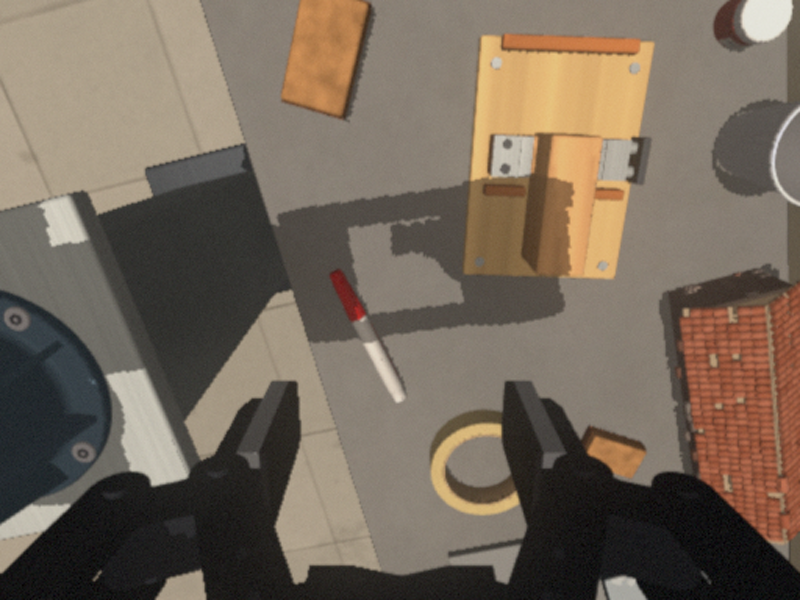

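>>> {"name": "step_arm", "arguments": {
  "moves": [
    [[3, -1, 0, 0, 6], [6.5, -2.5, 0, 0, 6], [10, -3, 0, 0, 6], [12, -3, 0, 0, 6], [12, -3, 0, 0, 6], [12, -3, 0, 0, 6]]
  ]
}}

```text
t: 2.33
ee_pos: [0.4138, 0.1992, 0.3009]
orientation: [-180.0, 0.0, 76.5]
wrist_force: [0.8, -0.5, -0.7]
grip_width: 0.06
```

Run:
```python
from h import *
s=env.get_state(); print(s['ee_pos'],s['dq'],s['orientation'])
m,im=save('wrist','w2'); cv2.imwrite('pics/w2b.png',cv2.resize(im,(800,600),interpolation=cv2.INTER_CUBIC))
crop('w1',160,0,440,200,2.8,'w1c')
crop('w2',130,60,410,270,2.8,'w2c')
```

```text
[0.41376427 0.19922832 0.30090561] [-1.65139581 -0.8591357   0.88252605 -0.24142027  0.2078231  -0.28560601] [-1.79979652e+02  3.90309472e-02  7.65497375e+01]
```

View pics/w2b.png

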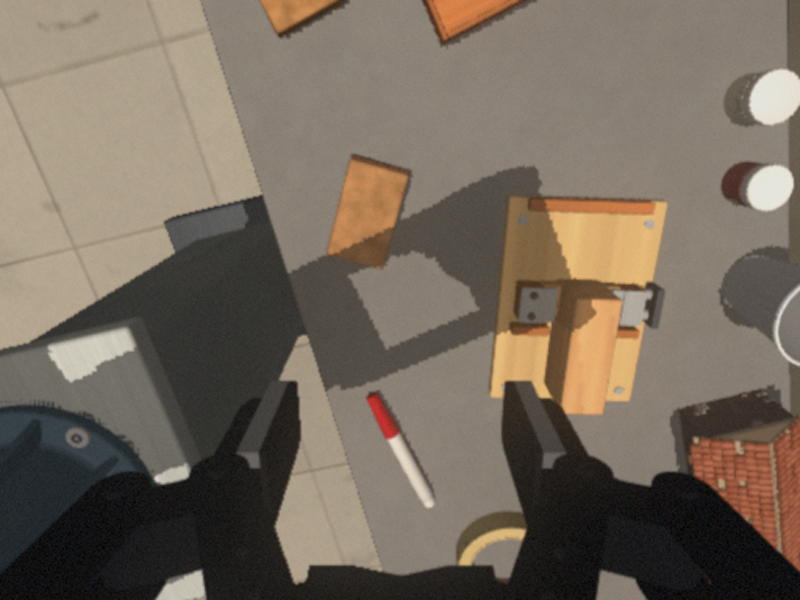

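View pics/w1c.png

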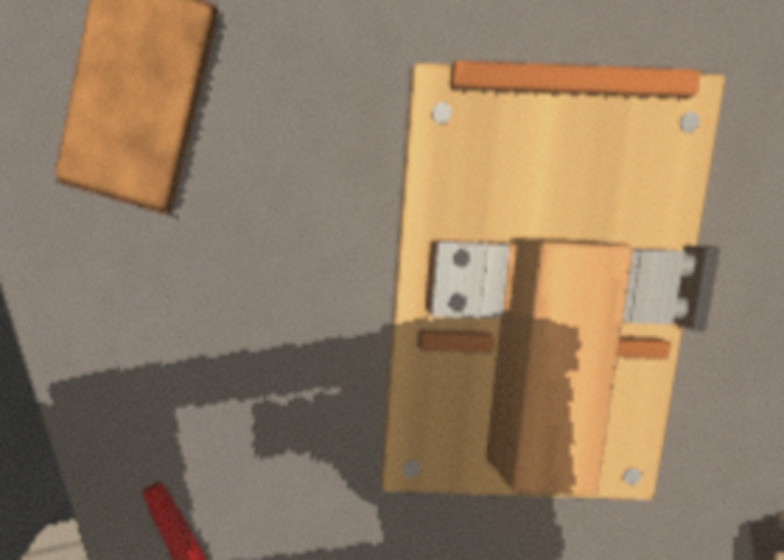

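View pics/w2c.png

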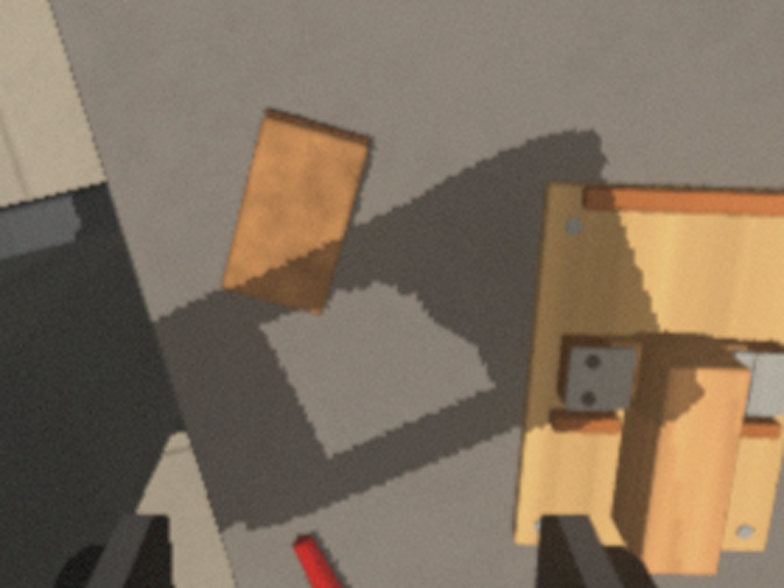

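Run:
```python
from h import *
a=load('w1')[0];b=load('w2')[0];t=load('top0')[0]
A=lambda u,v:(a,*cp(160,0,2.8,u,v)); B=lambda u,v:(b,*cp(130,60,2.8,u,v)); C=lambda u,v:(b,*cp(0,0,1.5625,u,v)); T=lambda u,v:(t,*cp(190,150,6,u,v))
def p(n,o):
    x,e=tri(o); print(n,np.round(x,4),np.round(e,1))
p('blkLL',[A(57,180),B(223,288)]);p('blkLR',[A(165,211),B(320,312)])
for c in [(267,115),(368,145),(320,312),(223,288)]: print('  blk@26',onz(*B(*c),.026)[:2])
for n,u,v in [('s+L',(548,243),(665,365)),('s+R',(630,245),(748,369)),('s-L',(518,490),(637,572)),('s-R',(598,495),(720,573))]:
    p(n,[A(*u),B(*v)]); print('  @66',onz(*A(*u),.066)[:2],onz(*B(*v),.066)[:2])
for n,u,v in [('UL',(414,65),(510,198)),('UR',(723,75),(667,202)),('LR',(654,498),(632,402)),('LL',(384,490),(491,398)),('scUL',(442,113),(523,219)),('scUR',(689,122),(649,225)),('scLR',(632,476),(618,390))]:
    p(n,[A(*u),C(*v)]); print('  @12',onz(*A(*u),.012)[:2],onz(*C(*v),.012)[:2])
```

```text
blkLL [0.3484 0.1864 0.0197] [0.1 0.1]
blkLR [0.3887 0.1642 0.0167] [0. 0.]
  blk@26 [0.38888186 0.25661536]
  blk@26 [0.42793685 0.23442574]
  blk@26 [0.38971725 0.16673822]
  blk@26 [0.34980169 0.18780963]
s+L [0.5329 0.1181 0.0583] [1.7 1.7]
  @66 [0.53261767 0.11878072] [0.52908914 0.12153996]
s+R [0.5637 0.1106 0.0636] [0. 0.]
  @66 [0.56290161 0.11091167] [0.56281205 0.11168967]
s-L [0.506  0.0233 0.0631] [1.6 1.6]
  @66 [0.50702227 0.02421323] [0.50386659 0.02552522]
s-R [0.5414 0.0121 0.0598] [0.7 0.7]
  @66 [0.53894218 0.01449387] [0.54040379 0.01629737]
UL [0.5032 0.1959 0.0129] [0.3 0.3]
  @12 [0.50296841 0.19593689] [0.50363194 0.19569187]
UR [0.6267 0.1631 0.012 ] [0.3 0.3]
  @12 [0.62641564 0.1630723 ] [0.62699079 0.16304379]
LR [ 0.5789 -0.0113  0.0175] [0.9 0.9]
  @12 [ 0.57981163 -0.01335958] [ 0.58174988 -0.01523228]
LL [0.4559 0.0207 0.0149] [0. 0.]
  @12 [0.45602359 0.01979793] [0.45605116 0.0189659 ]
scUL [0.5117 0.1755 0.0086] [0. 0.]
  @12 [0.51104072 0.17536134] [0.511132   0.17630716]
scUR [0.6099 0.1483 0.015 ] [0. 0.]
  @12 [0.61110809 0.14827469] [0.61116412 0.14740969]
scLR [ 0.571  -0.0006  0.0108] [0.2 0.2]
  @12 [ 5.70860395e-01 -1.49882684e-04] [5.70487085e-01 2.32840948e-04]
```

>>> {"name": "step_arm", "arguments": {
  "moves": [
    [[0.5, -2.7, 3, 0.12, 7.5], [0.5, -2.7, 7, 0.24, 7.5], [0.5, -2.7, 11, 0.28, 7.5], [0.5, -2.7, 15, 0.28, 7.5], [0.5, -2.7, 18, 0.28, 7.5], [0.5, -2.7, 20, 0.28, 7.5], [0.5, -2.7, 20, 0.28, 7.5], [0.5, -2.7, 20, 0.28, 7.5]]
  ],
  "newtons": 60
}}

```text
t: 3.05
ee_pos: [0.3882, 0.2094, 0.1008]
orientation: [-179.9, 0.1, 60.4]
wrist_force: [0.7, 0.3, 0.1]
grip_width: 0.0752
```

Run:
```python
from h import *
s=env.get_state(); print(s['ee_pos'],s['orientation'])
m,im=save('wrist','w3'); 
from scipy.spatial.transform import Rotation as R
y=np.array([np.cos(np.radians(60.5)),np.sin(np.radians(60.5)),0]);x=np.array([y[1],-y[0],0]);c=np.array([.3885,.2105,.026])
im=cv2.resize(im,(800,600),interpolation=cv2.INTER_CUBIC)
P=np.array([proj(m,c+sx*.024*x+sy*.04*y) for sx,sy in((1,1),(1,-1),(-1,-1),(-1,1))])*1.5625
cv2.polylines(im,[P.astype(np.int32)],True,(0,255,0),1); cv2.imwrite('pics/w3b.png',im)
```

```text
[0.38823843 0.20943561 0.10075057] [-1.79906858e+02  1.03015181e-01  6.03636998e+01]
```

View pics/w3b.png

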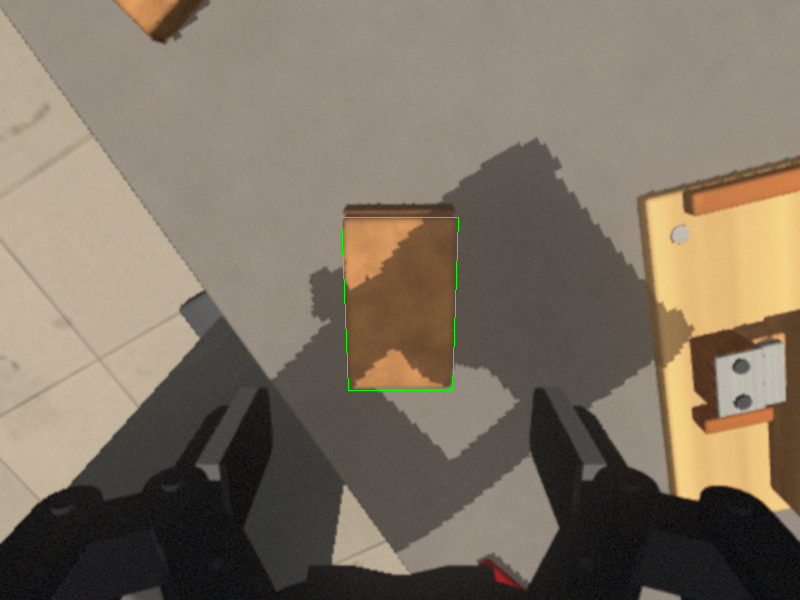

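>>> {"name": "step_arm", "arguments": {
  "moves": [
    [[0.1, 0, 4, 0, 7.5], [0.1, 0, 7, 0, 7.5], [0.1, 0, 9, 0, 7.5], [0.1, 0, 9.7, 0, 7.5], [0.1, 0, 9.7, 0, 7.5], [0.1, 0, 9.7, 0, 3.8], [0.1, 0, 9.7, 0, 3.8], [0.1, 0, 9.7, 0, 3.8], [0.1, 0, 9.7, 0, 3.8], [0.1, 0, 9.7, 0, 3.8]]
  ]
}}

```text
t: 3.93
ee_pos: [0.3913, 0.2123, 0.0064]
orientation: [179.8, -0.2, 60.5]
wrist_force: [-1.1, -0.8, 6.6]
grip_width: 0.0472
```

>>> {"name": "step_arm", "arguments": {
  "moves": [
    [[0, 0, 0, 0, 3.8], [0, 0, -2, 0, 3.8], [0, 0, -5, 0, 3.8], [0, 0, -8, 0, 3.8], [0, 0, -8, 0, 3.8], [0, 0, -8, 0, 3.8]]
  ]
}}

```text
t: 4.43
ee_pos: [0.3915, 0.2124, 0.0871]
orientation: [179.7, -0.3, 60.5]
wrist_force: [-0.2, -0.4, -1.9]
grip_width: 0.0469
```

Run:
```python
from h import *
s=env.get_state(); print(s['ee_pos'],s['orientation'],s['wrist_force'])
m,im=save('wrist','w4'); 
im=cv2.resize(im,(800,600),interpolation=cv2.INTER_CUBIC); cv2.imwrite('pics/w4b.png',im)
```

```text
[0.39153624 0.21244302 0.08713275] [179.69832699  -0.27619016  60.510968  ] [-0.22844626 -0.37205203 -1.9476293 ]
```

View pics/w4b.png

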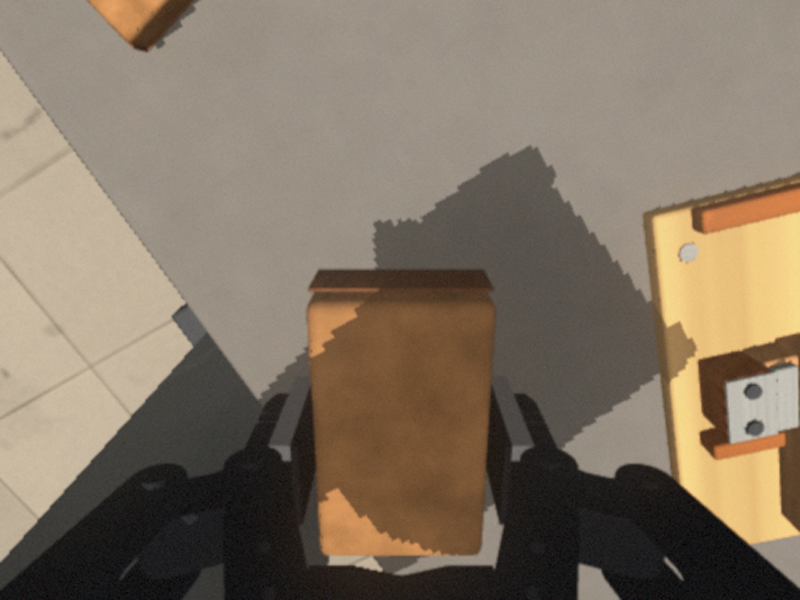

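Run:
```python
from h import *
m=load('w4')[0]; p=np.array([.39154,.21244])
y=np.array([np.cos(np.radians(60.51)),np.sin(np.radians(60.51))]);x=np.array([y[1],-y[0]])
for u,v in((400,304),(400,556),(308,304),(494,304),(320,556),(483,556)):
    q=onz(m,*cp(0,0,1.5625,u,v),.1067)[:2]-p; print(u,v,q@y,q@x)
```

```text
400 304 0.03708720197521821 -0.0005277522846641742
400 556 -0.04078481949139623 -0.0004521672460799835
308 304 0.03710492732821736 -0.02307491864722795
494 304 0.03706905074554932 0.022561141631829887
320 556 -0.04067766751200663 -0.023736865186689177
483 556 -0.04089624870441615 0.02376199642789278
```

>>> {"name": "step_arm", "arguments": {
  "moves": [
    [[-0.5, 0.5, -3.5, 0, 3.8], [-3, 4, -5.5, -0.08, 3.8], [-5.4, 7.2, -5.5, -0.17, 3.8], [-7.8, 10.4, -5.5, -0.253, 3.8], [-10.2, 13.6, -5.5, -0.253, 3.8], [-12.6, 16.8, -5.5, -0.253, 3.8], [-15, 20, -5.5, -0.253, 3.8], [-17, 22.6, -5.5, -0.253, 3.8], [-17, 22.6, -5.5, -0.253, 3.8], [-17, 22.6, -5.5, -0.253, 3.8]]
  ]
}}

```text
t: 5.32
ee_pos: [0.5015, -0.0488, 0.1377]
orientation: [-179.9, -0.0, 74.8]
wrist_force: [-0.6, -0.1, -1.0]
grip_width: 0.0473
```

```bash
cat >> h.py <<'E'
J0=np.array([.5434,.0985]);JY=np.array([np.cos(np.radians(75)),np.sin(np.radians(75))]);JX=np.array([JY[1],-JY[0]])
def jig(p): d=np.array(p)[:2]-J0; return d@JX,d@JY
E
python3 - <<'E'
from h import *
s=env.get_state(); print(s['ee_pos'],s['orientation'],s['wrist_force'],jig(s['ee_pos']))
m,im=save('wrist','w5'); 
im=cv2.resize(im,(800,600),interpolation=cv2.INTER_CUBIC); cv2.imwrite('pics/w5b.png',im)
E
```

```text
[ 0.50153211 -0.0488345   0.13769944] [-1.79851036e+02 -1.70165790e-02  7.47908277e+01] [-0.5876149  -0.08190026 -1.04959129] (np.float64(-0.002308298950325959), np.float64(-0.15315041027832546))
```

View pics/w5b.png

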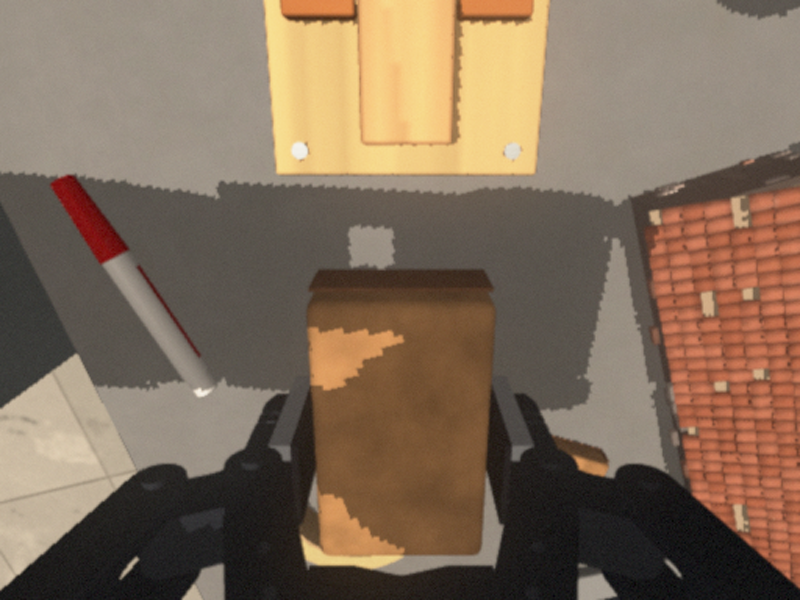

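>>> {"name": "step_arm", "arguments": {
  "moves": [
    [[0, 0.2, 4, 0, 3.8], [0, 0.2, 8, 0, 3.8], [0, 0.2, 10.5, 0, 3.8], [0, 0.2, 11.1, 0, 3.8], [0, 0.2, 11.1, 0, 3.8], [1.5, 0.2, 11.1, 0, 3.8], [2.3, 0.2, 11.1, 0, 3.8], [2.3, 0.2, 11.1, 0, 3.8]]
  ],
  "newtons": 90
}}

```text
t: 6.03
ee_pos: [0.5114, -0.0244, 0.0299]
orientation: [179.8, -0.0, 75.1]
wrist_force: [0.3, -0.2, -0.9]
grip_width: 0.0462
```

Run:
```python
from h import *
s=env.get_state(); print(s['ee_pos'],s['orientation'],s['wrist_force'],jig(s['ee_pos']))
m,im=save('wrist','w6'); 
im=cv2.resize(im,(800,600),interpolation=cv2.INTER_CUBIC); cv2.imwrite('pics/w6b.png',im)
```

```text
[ 0.51140418 -0.02440903  0.02993522] [ 1.79829782e+02 -1.89532980e-02  7.51183524e+01] [ 0.29332786 -0.17235926 -0.87321721] (np.float64(0.0009056063185599127), np.float64(-0.1270021362151795))
```

View pics/w6b.png

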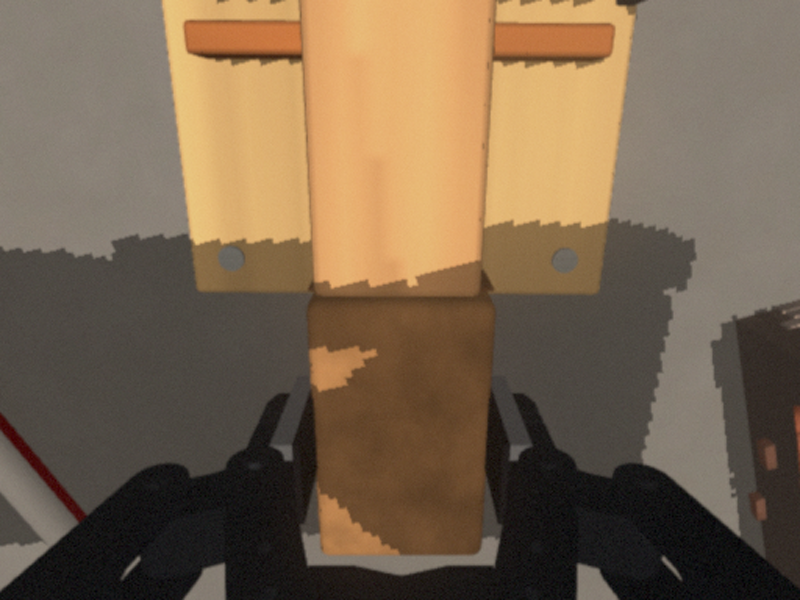

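>>> {"name": "step_arm", "arguments": {
  "moves": [
    [[0.6, 0, 0, 0, 3.8], [1.2, 0, 0, 0, 3.8], [1.8, 0, 0, 0, 3.8], [2.4, 0, 0, 0, 3.8], [3, 0, 0, 0, 3.8], [3, 0, 0, 0, 3.8]]
  ]
}}

```text
t: 6.58
ee_pos: [0.5182, 0.0017, 0.029]
orientation: [179.9, 0.2, 75.0]
wrist_force: [-2.1, -8.4, 3.6]
grip_width: 0.0468
```

>>> {"name": "step_arm", "arguments": {
  "moves": [
    [[0.6, 0, 0, 0, 3.8], [1.2, 0, 0, 0, 3.8], [1.7, 0, 0, 0, 3.8], [1.7, 0, 0, 0, 3.8], [1.7, 0, 0, 0, 3.8]]
  ]
}}

```text
t: 7.0
ee_pos: [0.5222, 0.0201, 0.0282]
orientation: [180.0, -0.0, 75.0]
wrist_force: [0.2, 0.3, 0.6]
grip_width: 0.0465
```

Run:
```python
from h import *
s=env.get_state(); print(s['ee_pos'],s['orientation'],s['wrist_force'],jig(s['ee_pos']))
m,im=save('wrist','w7'); 
im=cv2.resize(im,(800,600),interpolation=cv2.INTER_CUBIC); cv2.imwrite('pics/w7b.png',im)
save('scene','s7');crop('s7',190,130,350,260,5,'s7c')
```

```text
[0.52215113 0.02005985 0.02816502] [ 1.79996325e+02 -1.69124942e-02  7.50196589e+01] [0.18840738 0.31220278 0.61396465] (np.float64(-0.00022302821433654784), np.float64(-0.08126697585142467))
```

View pics/w7b.png

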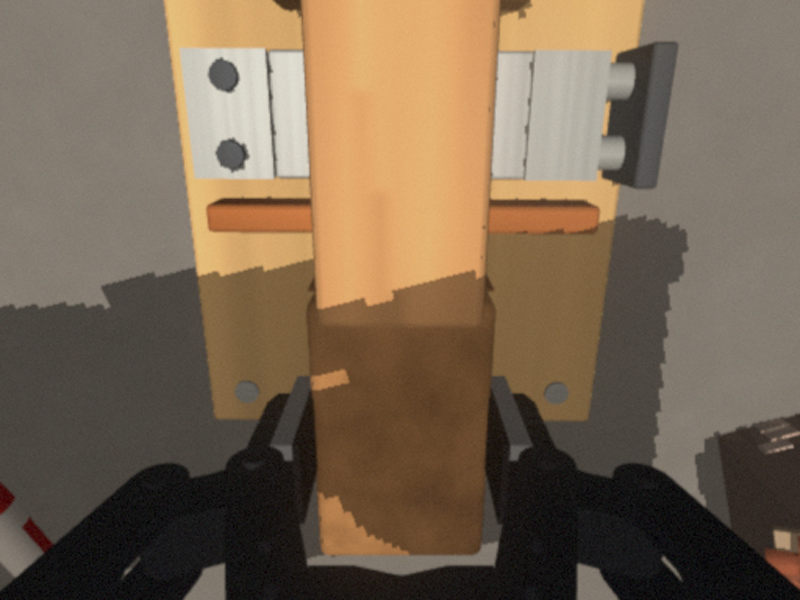

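View pics/s7c.png

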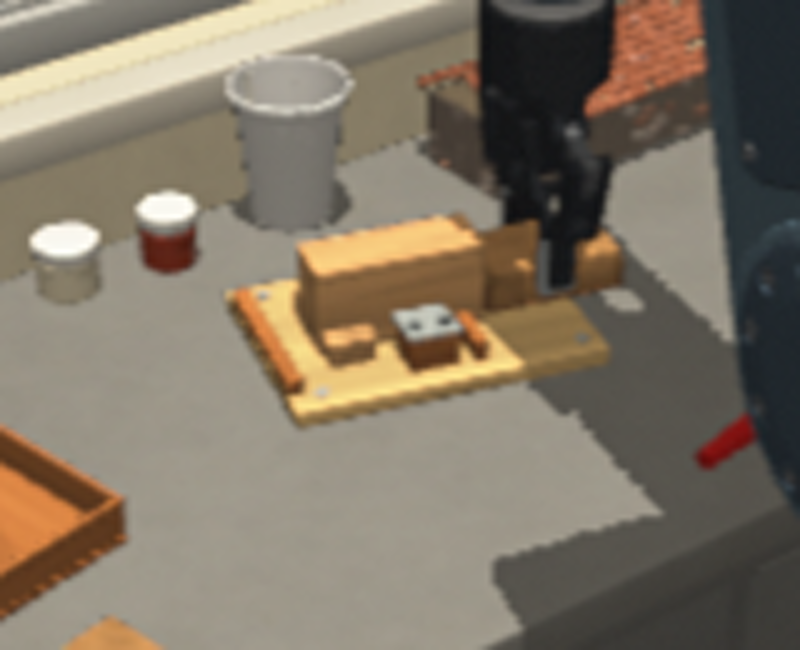

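>>> {"name": "step_arm", "arguments": {
  "moves": [
    [[-1.5, 0, 0, 0, 3.8], [-3.5, 0, 0, 0, 3.8], [-4.5, 0, -3, 0, 3.8], [-4.5, 0, -7, 0, 3.8], [-4.5, 0, -11, 0, 3.8], [-4.5, 0, -11.5, 0, 3.8], [-4.5, 0, -11.5, 0, 3.8]]
  ]
}}

```text
t: 7.68
ee_pos: [0.5129, -0.0246, 0.1465]
orientation: [179.6, 0.0, 75.0]
wrist_force: [-0.0, 0.1, -1.6]
grip_width: 0.0463
```

>>> {"name": "step_arm", "arguments": {
  "moves": [
    [[2.5, -2.8, 0, 0, 3.8], [5.2, -5.7, 0, 0, 3.8], [8, -8.5, 0, 0, 3.8], [10.8, -11.3, 0, 0, 3.8], [13.6, -14.1, 0, 0, 3.8], [16.4, -16.8, 0, 0, 3.8], [18.4, -18.2, 2, 0, 3.8], [18.4, -18.2, 6, 0, 3.8], [18.4, -18.2, 10, 0, 3.8], [18.4, -18.2, 11.5, 0, 3.8]]
  ]
}}

```text
t: 8.52
ee_pos: [0.3767, 0.2006, 0.0223]
orientation: [-179.5, 0.2, 75.1]
wrist_force: [-1.1, 0.2, -1.2]
grip_width: 0.0461
```

>>> {"name": "step_arm", "arguments": {
  "moves": [
    [[0, 0, 0.5, 0, 3.8], [0, 0, 1.2, 0, 3.8], [0, 0, 1.2, 0, 3.8], [0, 0, 1.2, 0, 3.8]]
  ]
}}

```text
t: 8.85
ee_pos: [0.3829, 0.201, 0.0165]
orientation: [180.0, -0.0, 75.0]
wrist_force: [0.1, 0.0, -0.8]
grip_width: 0.0461
```

>>> {"name": "step_arm", "arguments": {
  "moves": [
    [[0, 0, 0.5, 0, 3.8], [0, 0, 0.9, 0, 3.8], [0, 0, 0.9, 0, 3.8], [0, 0, 0.9, 0, 3.8]]
  ]
}}

```text
t: 9.18
ee_pos: [0.3825, 0.201, 0.0073]
orientation: [180.0, -0.0, 75.0]
wrist_force: [0.3, 0.6, -1.4]
grip_width: 0.0464
```

>>> {"name": "step_arm", "arguments": {
  "moves": [
    [[0, 0, 0.1, 0, 3.8], [0, 0, 0.1, 0, 3.8], [0, 0, 0.1, 0, 5.2], [0, 0, 0, 0, 6.5], [0, 0, 0, 0, 6.5], [0, 0, -1, 0, 6.5], [0, 0, -4, 0, 6.5], [0, 0, -8, 0, 6.5], [0, 0, -12, 0, 6.5], [0, 0, -14, 0, 6.5]]
  ],
  "newtons": 60
}}

```text
t: 10.02
ee_pos: [0.3843, 0.2015, 0.1523]
orientation: [179.7, -0.2, 75.0]
wrist_force: [1.0, 0.6, 0.2]
grip_width: 0.0651
```

>>> {"name": "step_arm", "arguments": {
  "moves": [
    [[0, 0, -3, 0, 6.5], [0, 0, -6, 0, 6.5], [0, 0, -10, 0, 6.5], [0, 0, -12, 0, 6.5], [0, 0, -12, 0, 6.5]]
  ]
}}

```text
t: 10.43
ee_pos: [0.3849, 0.2017, 0.2734]
orientation: [179.5, -0.3, 75.0]
wrist_force: [1.0, 0.1, 0.2]
grip_width: 0.0652
```

Run:
```python
from h import *
s=env.get_state(); print(s['ee_pos'],s['orientation'],s['wrist_force'],jig(s['ee_pos']))
m,im=save('wrist','w8'); 
im=cv2.resize(im,(800,600),interpolation=cv2.INTER_CUBIC); cv2.imwrite('pics/w8b.png',im)
save('top','t8');crop('t8',110,120,320,280,3.8,'t8c')
save('scene','s8');crop('s8',130,130,350,280,3.6,'s8c')
```

```text
[0.38489949 0.20166459 0.2734235 ] [179.46252864  -0.27607367  75.00316059] [0.98702997 0.13864891 0.19490074] (np.float64(-0.17980069923704456), np.float64(0.05862638821058138))
```

View pics/w8b.png

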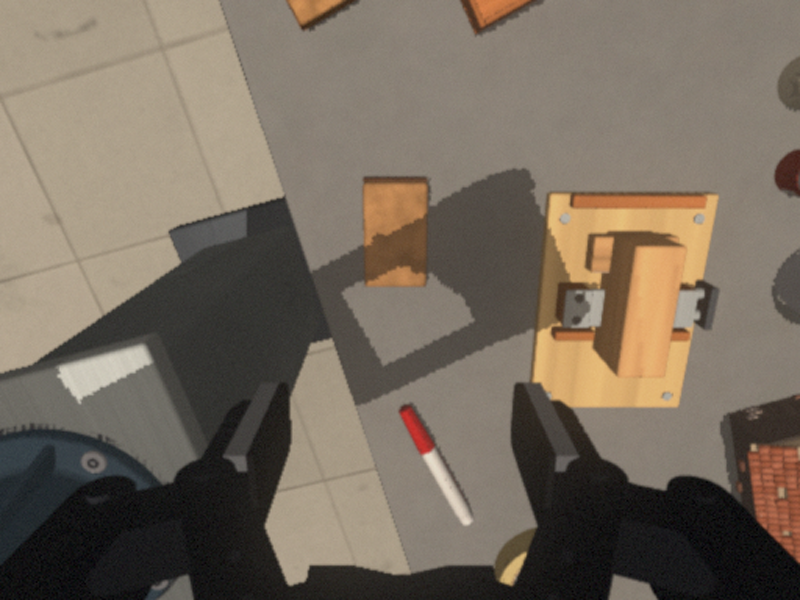

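View pics/t8c.png

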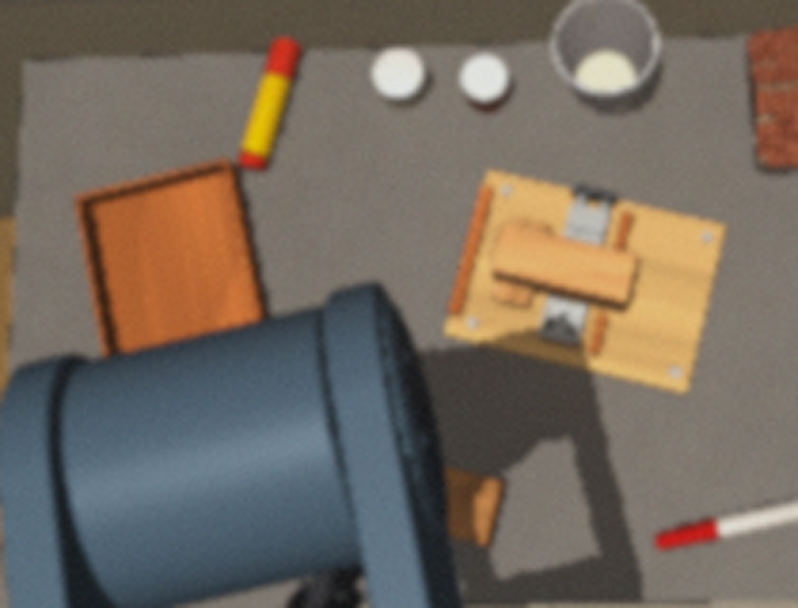

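View pics/s8c.png

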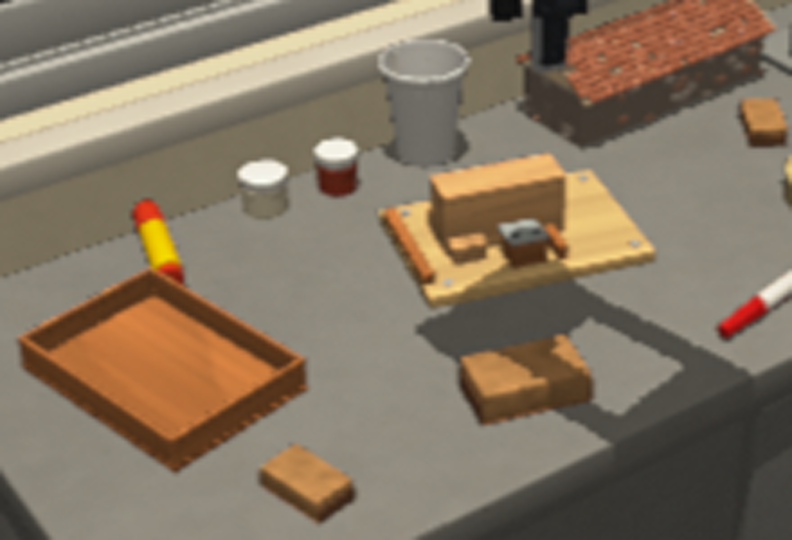

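Run:
```python
from h import *
m=load('w8')[0]
P=np.array([onz(m,*cp(0,0,1.5625,*c),.066)[:2] for c in((634,242),(686,246),(664,378),(617,376))]); print(P,P.mean(0),jig(P.mean(0)),[jig(p) for p in P])
m=load('t8')[0]
P=np.array([onz(m,*cp(110,120,3.8,*c),.066)[:2] for c in((503,221),(637,249),(628,301),(493,266))]); print(P,P.mean(0),jig(P.mean(0)))
P=np.array([onz(m,*cp(110,120,3.8,*c),.028)[:2] for c in((78,200),(230,160))]); print('tray',P)
```

```text
[[0.53936516 0.16125601]
 [0.57328142 0.14926354]
 [0.54819264 0.05276897]
 [0.51478111 0.06355833]] [0.54390508 0.10671171] (np.float64(-0.0016374745133305947), np.float64(0.008062627992157803)) [(np.float64(-0.020139809707854534), np.float64(0.059573358469429655)), (np.float64(0.01572466176403421), np.float64(0.05676769068169941)), (np.float64(0.016465401315811867), np.float64(-0.042932357825452044)), (np.float64(-0.01860015142531393), np.float64(-0.04115817935704578))]
[[0.57425508 0.14694199]
 [0.55105861 0.05244693]
 [0.51406085 0.06000478]
 [0.54188086 0.15455716]] [0.54531385 0.10348771] (np.float64(0.0005577226691672077), np.float64(0.005313102431731599))
tray [[0.6087784  0.46871536]
 [0.63600058 0.35420993]]
```

>>> {"name": "step_arm", "arguments": {
  "moves": [
    [[-1, 3.7, 0, 0, 6.5], [-2.2, 7.5, 0, 0, 6.5], [-3.3, 11.3, 1, 0, 6.5], [-4.4, 15, 3, 0, 6.5], [-5.2, 18, 6, 0, 6.5], [-5.2, 18, 10, 0, 6.5], [-5.2, 18, 12.5, 0, 6.5], [-5.2, 18, 12.5, 0, 6.5], [-5.2, 18, 12.5, 0, 6.5]]
  ]
}}

```text
t: 11.33
ee_pos: [0.5403, 0.1041, 0.1394]
orientation: [-179.6, 0.1, 75.0]
wrist_force: [1.2, 0.4, 0.8]
grip_width: 0.0653
```

Run:
```python
from h import *
s=env.get_state(); print(s['ee_pos'],s['orientation'],s['wrist_force'],jig(s['ee_pos']))
m,im=save('wrist','w9'); 
im=cv2.resize(im,(800,600),interpolation=cv2.INTER_CUBIC)
P=np.array([proj(m,[*(J0+.007*JY+sx*.018*JX+sy*.05*JY),.066]) for sx,sy in((1,1),(1,-1),(-1,-1),(-1,1))])*1.5625
cv2.polylines(im,[P.astype(np.int32)],True,(0,255,0),1);cv2.imwrite('pics/w9b.png',im)
```

```text
[0.54026687 0.10414298 0.13938665] [-1.79614411e+02  8.93243128e-02  7.49758390e+01] [1.1770927  0.38802083 0.75016042] (np.float64(-0.004486884650742513), np.float64(0.004639788720512187))
```

View pics/w9b.png

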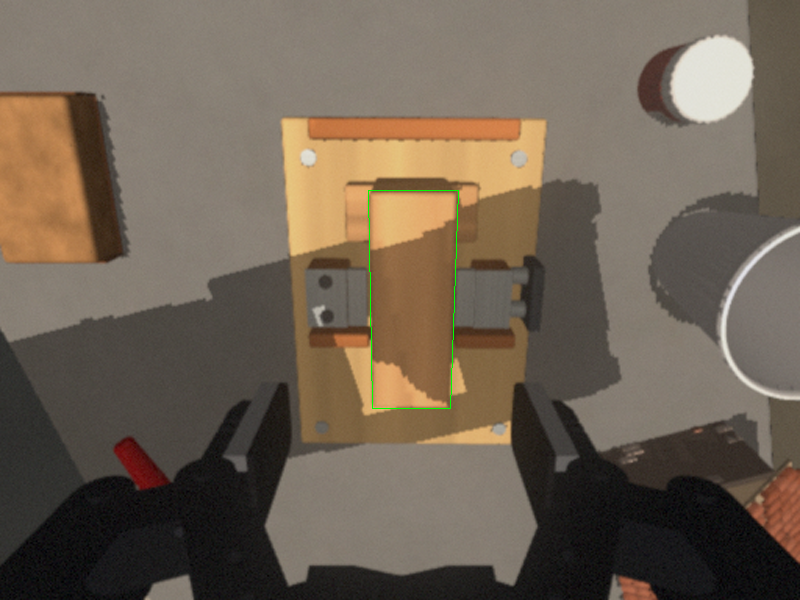

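>>> {"name": "step_arm", "arguments": {
  "moves": [
    [[0.25, 0.45, 2, 0, 6.5], [0.25, 0.45, 5, 0, 6.5], [0.25, 0.45, 8, 0, 6.5], [0.25, 0.45, 9.5, 0, 6.5], [0.25, 0.45, 9.5, 0, 6.5], [0.25, 0.45, 9.5, 0, 6.5]]
  ]
}}

```text
t: 11.88
ee_pos: [0.5487, 0.1058, 0.0488]
orientation: [179.9, -0.0, 75.0]
wrist_force: [0.0, 0.1, -0.5]
grip_width: 0.0649
```

>>> {"name": "step_arm", "arguments": {
  "moves": [
    [[-0.1, -0.3, 0.5, 0, 6.5], [-0.1, -0.3, 0.5, 0, 6.5], [-0.1, -0.3, 0.5, 0, 6.5], [-0.1, -0.3, 0.5, 0, 4.5], [-0.1, -0.3, 0.5, 0, 3], [-0.1, -0.3, 0.5, 0, 2.8], [-0.1, -0.3, 0.5, 0, 2.8], [-0.1, -0.3, 0.5, 0, 2.8]]
  ],
  "newtons": 50
}}

```text
t: 12.55
ee_pos: [0.5452, 0.1052, 0.0429]
orientation: [179.9, -0.0, 75.0]
wrist_force: [-1.4, 0.4, 6.3]
grip_width: 0.0348
```

>>> {"name": "step_arm", "arguments": {
  "moves": [
    [[0, 0, 0, 0, 2.8], [0, 0, -1, 0, 2.8], [0, 0, -2, 0, 2.8], [0, 0, -3, 0, 2.8], [0, 0, -3, 0, 2.8]]
  ]
}}

```text
t: 12.97
ee_pos: [0.5463, 0.1052, 0.0748]
orientation: [179.8, -0.1, 75.0]
wrist_force: [0.4, -0.1, -0.0]
grip_width: 0.0348
```

Run:
```python
from h import *
s=env.get_state(); print(s['ee_pos'],s['orientation'],s['wrist_force'],jig(s['ee_pos']))
m,im=save('wrist','w10'); 
im=cv2.resize(im,(800,600),interpolation=cv2.INTER_CUBIC);cv2.imwrite('pics/w10b.png',im)
save('scene','s10');crop('s10',130,130,350,280,3.6,'s10c')
```

```text
[0.54634055 0.10523271 0.07482018] [ 1.79767206e+02 -5.94849345e-02  7.49918331e+01] [ 0.3528349  -0.1402447  -0.00795468] (np.float64(0.001097801152906719), np.float64(0.007264369055739549))
```

View pics/w10b.png

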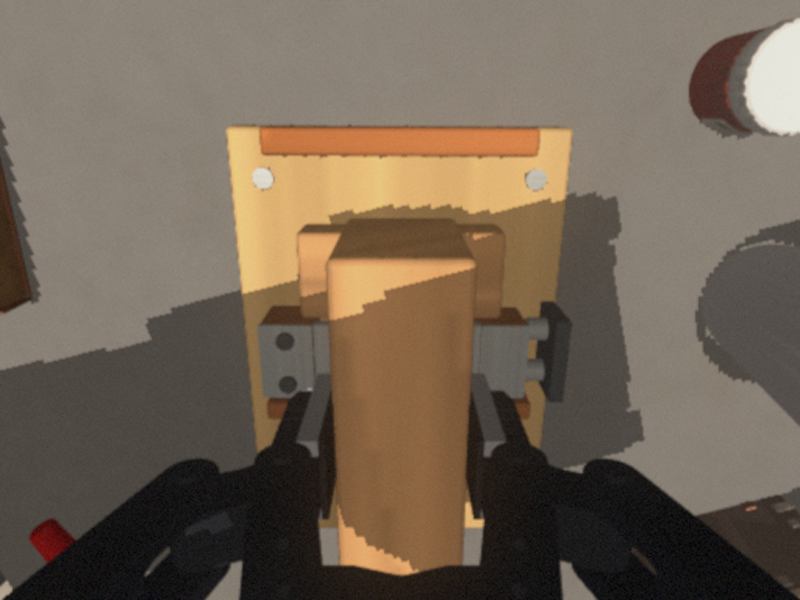

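View pics/s10c.png

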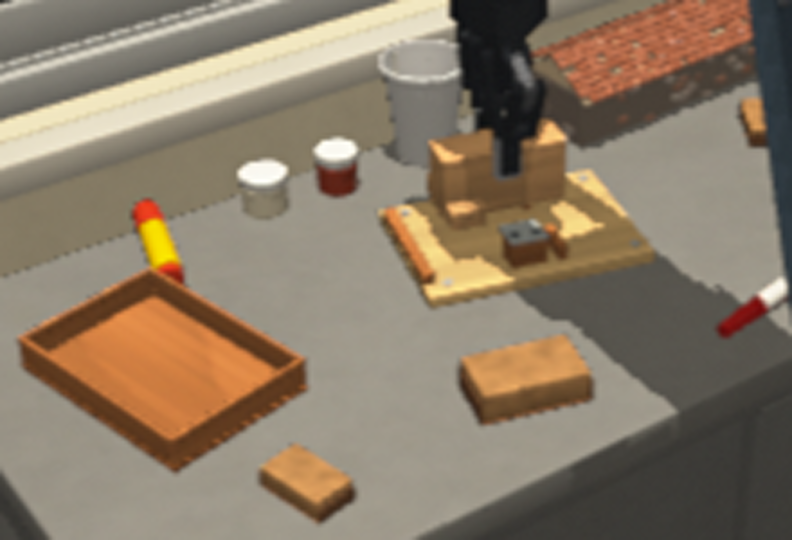

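Run:
```python
from h import *
m=load('s8')[0]
P=np.array([onz(m,*cp(130,130,3.6,*c),.028)[:2] for c in((20,343),(152,270),(305,360),(173,442))]); print(P,P.mean(0))
for i in range(4): d=P[(i+1)%4]-P[i]; print(np.linalg.norm(d),np.degrees(np.arctan2(d[1],d[0])))
t=load('top0')[0]
crop('top0',120,155,195,235,8,'tt')
```

```text
[[0.60321598 0.47446385]
 [0.63186001 0.35827406]
 [0.47051445 0.32155629]
 [0.44430042 0.43616026]] [0.53747272 0.39761362]
0.11966848985899342 -76.15114524952375
0.16547079429812034 -167.17941754000128
0.11756378211230098 102.88394854050108
0.16346657392728456 13.551582503903907
```

View pics/tt.png

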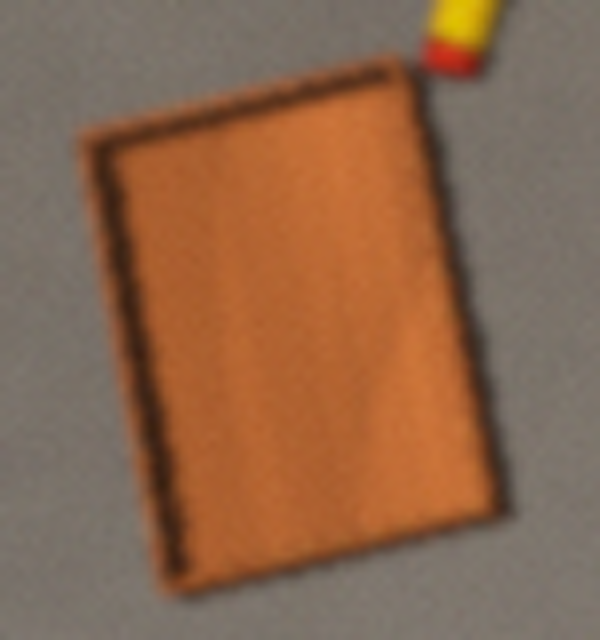

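>>> {"name": "step_arm", "arguments": {
  "moves": [
    [[0, 0, -3, 0, 2.8], [0, 0, -6.5, 0, 2.8], [0, 0, -10, 0, 2.8], [0, 0, -13, 0, 2.8], [0, 0, -13, 0, 2.8]]
  ]
}}

```text
t: 13.48
ee_pos: [0.5483, 0.1053, 0.209]
orientation: [179.4, -0.2, 75.0]
wrist_force: [1.5, 0.3, -0.2]
grip_width: 0.0348
```

>>> {"name": "step_arm", "arguments": {
  "moves": [
    [[2.8, -0.8, 0, 0.1, 2.8], [5.8, -1.7, 0, 0.22, 2.8], [9, -2.7, 0, 0.34, 2.8], [12.2, -3.7, 0, 0.46, 2.8], [15.4, -4.7, 0, 0.58, 2.8], [18.6, -5.7, 0, 0.7, 2.8], [21.8, -6.7, 0, 0.82, 2.8], [25, -7.6, 0, 0.94, 2.8], [27.5, -8.35, 0, 1.05, 2.8], [27.5, -8.35, 0, 1.082, 2.8]]
  ]
}}

```text
t: 14.32
ee_pos: [0.5333, 0.3971, 0.2003]
orientation: [-179.9, 0.1, 12.9]
wrist_force: [-0.6, -1.5, -0.9]
grip_width: 0.0352
```

>>> {"name": "step_arm", "arguments": {
  "moves": [
    [[0, 0, 0, 0, 2.8], [0, 0, 0, 0, 2.8]]
  ]
}}

```text
t: 14.48
ee_pos: [0.5344, 0.3922, 0.2005]
orientation: [179.9, 0.1, 13.1]
wrist_force: [0.3, -0.1, -2.3]
grip_width: 0.0349
```

Run:
```python
from h import *
s=env.get_state(); print(s['ee_pos'],s['orientation'],s['wrist_force'])
m,im=save('wrist','w11'); 
im=cv2.resize(im,(800,600),interpolation=cv2.INTER_CUBIC);cv2.imwrite('pics/w11b.png',im)
save('scene','s11');crop('s11',80,80,300,280,3,'s11c')
```

```text
[0.53439114 0.39215856 0.20045972] [1.79949555e+02 1.34047294e-01 1.31067408e+01] [ 0.26098352 -0.05106674 -2.2531253 ]
```

View pics/w11b.png

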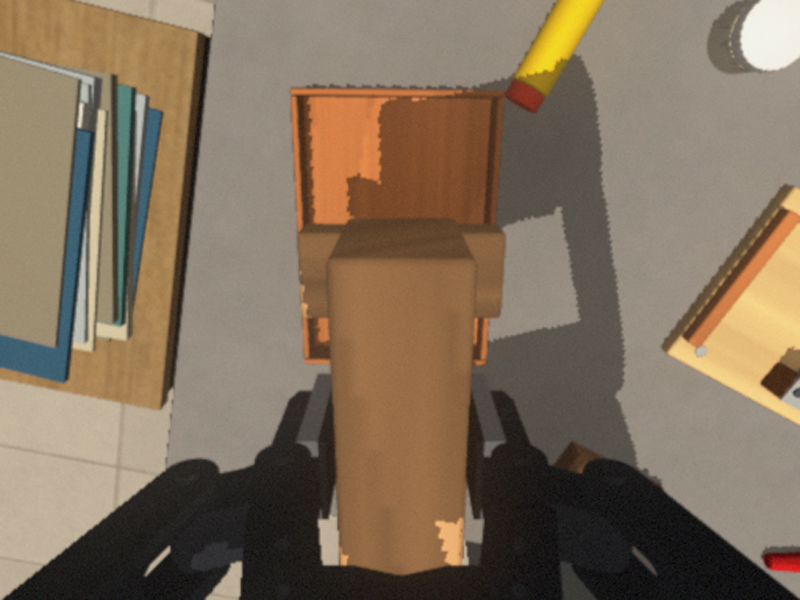

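View pics/s11c.png

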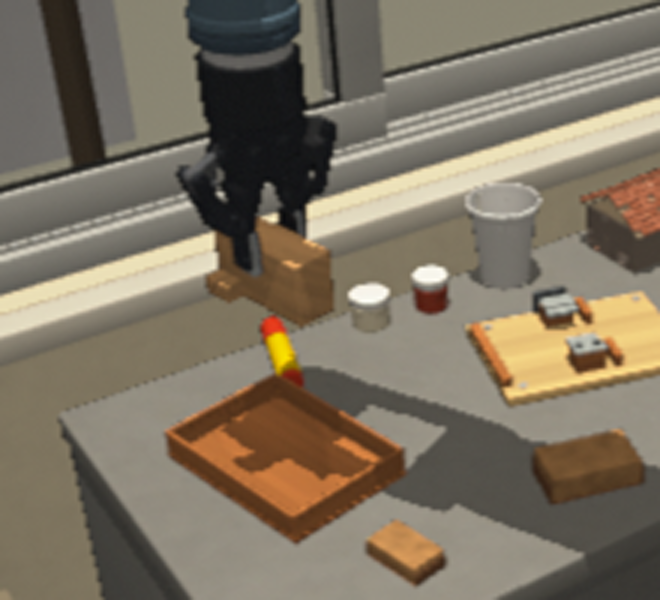

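Run:
```python
from h import *
m=load('w11')[0]; p=np.array([.53439,.39216]);a=np.radians(13.1);y=np.array([np.cos(a),np.sin(a)]);x=np.array([y[1],-y[0]])
P=np.array([onz(m,*cp(0,0,1.5625,*c),.028)[:2] for c in((291,89),(504,93),(487,363),(306,362))]); print(P,P.mean(0))
for i in range(4): d=P[(i+1)%4]-P[i]; print(np.linalg.norm(d),np.degrees(np.arctan2(d[1],d[0])))
d=P.mean(0)-p; print('tool shift x,y cm',d@y*100,d@x*100)
```

```text
[[0.61262648 0.47226812]
 [0.6375556  0.35683133]
 [0.47613782 0.31982869]
 [0.4498616  0.43537747]] [0.54404538 0.3960764 ]
0.11809789508268526 -77.8138479841626
0.16560462947944168 -167.08885975833275
0.11849876966072458 102.81140406841534
0.1668931636013585 12.770332543777647
tool shift x,y cm 1.029176296039108 -0.1626079669312992
```

>>> {"name": "step_arm", "arguments": {
  "moves": [
    [[0.5, -0.1, 3, 0, 2.8], [0.9, -0.15, 6.5, 0, 2.8], [0.9, -0.15, 10, 0, 2.8], [0.9, -0.15, 13, 0, 2.8], [0.9, -0.15, 14.5, 0, 2.8], [0.9, -0.15, 14.5, 0, 2.8], [0.9, -0.15, 14.5, 0, 2.8]]
  ]
}}

```text
t: 15.17
ee_pos: [0.5437, 0.3953, 0.0571]
orientation: [180.0, 0.1, 13.0]
wrist_force: [0.1, 0.4, -1.0]
grip_width: 0.035
```

Run:
```python
from h import *
s=env.get_state(); print(s['ee_pos'],s['orientation'],s['wrist_force'])
save('scene','s12');crop('s12',80,130,280,280,4,'s12c')
```

```text
[0.5437306  0.39530276 0.05710828] [1.79987242e+02 5.43655601e-02 1.29619196e+01] [ 0.08305636  0.39536628 -1.01499489]
```

View pics/s12c.png

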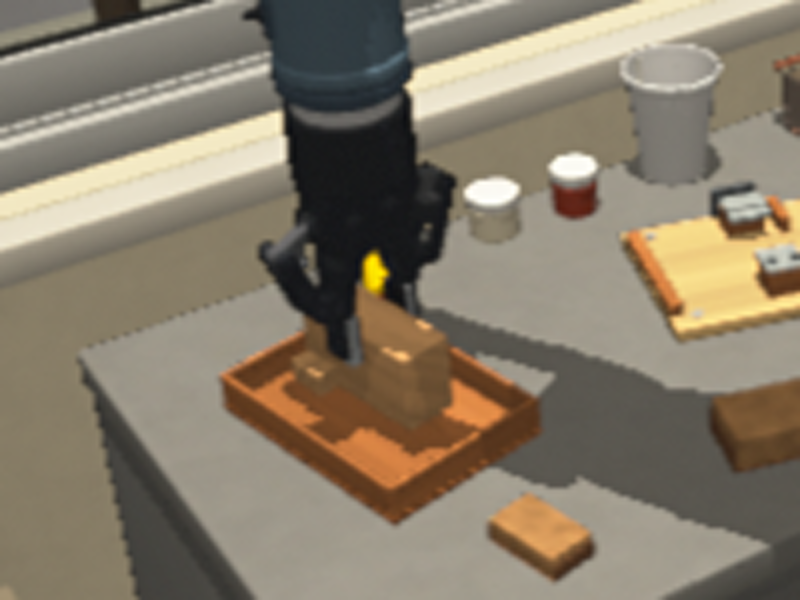

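Centred in the tray, about 20 mm up. Lower to just above contact, then gently down.

>>> {"name": "step_arm", "arguments": {
  "moves": [
    [[0, 0, 0.8, 0, 2.8], [0, 0, 1.6, 0, 2.8], [0, 0, 2, 0, 2.8], [0, 0, 2, 0, 2.8], [0, 0, 2, 0, 2.8]]
  ]
}}

```text
t: 15.63
ee_pos: [0.5433, 0.3959, 0.0369]
orientation: [180.0, 0.0, 13.0]
wrist_force: [0.5, -0.4, -1.0]
grip_width: 0.0352
```

>>> {"name": "step_arm", "arguments": {
  "moves": [
    [[0, 0, 0.1, 0, 2.8], [0, 0, 0.2, 0, 2.8], [0, 0, 0.2, 0, 2.8]]
  ]
}}

```text
t: 15.88
ee_pos: [0.5436, 0.396, 0.0351]
orientation: [-180.0, -0.0, 13.0]
wrist_force: [-0.4, -0.4, -2.2]
grip_width: 0.0348
```

>>> {"name": "step_arm", "arguments": {
  "moves": [
    [[0, 0, 0.1, 0, 2.8], [0, 0, 0.2, 0, 2.8], [0, 0, 0.2, 0, 2.8]]
  ]
}}

```text
t: 16.13
ee_pos: [0.5437, 0.3961, 0.0349]
orientation: [180.0, -0.0, 13.0]
wrist_force: [-5.6, -4.2, 9.4]
grip_width: 0.0353
```

Contact felt (upward 9 N, tool stopped at 34.9 mm). Release and rise.

>>> {"name": "step_arm", "arguments": {
  "moves": [
    [[0, 0, -0.1, 0, 2.8], [0, 0, -0.1, 0, 4], [0, 0, -0.1, 0, 5.5], [0, 0, -0.1, 0, 6], [0, 0, -0.1, 0, 6], [0, 0, -1.5, 0, 6], [0, 0, -4.5, 0, 6], [0, 0, -8, 0, 6], [0, 0, -12, 0, 6], [0, 0, -15, 0, 6]]
  ]
}}

```text
t: 16.97
ee_pos: [0.5443, 0.3964, 0.1876]
orientation: [-180.0, -0.2, 13.0]
wrist_force: [1.3, 0.3, -0.7]
grip_width: 0.0603
```

>>> {"name": "step_arm", "arguments": {
  "moves": [
    [[-2, 0, -3, 0, 6], [-5, 0, -6, 0, 6], [-8, 0, -8, 0, 6], [-8, 0, -8, 0, 6], [-8, 0, -8, 0, 6]]
  ]
}}

```text
t: 17.38
ee_pos: [0.4655, 0.3786, 0.2666]
orientation: [-179.9, -0.3, 13.1]
wrist_force: [0.8, 0.3, -0.7]
grip_width: 0.0597
```

Run:
```python
from h import *
s=env.get_state(); print(s['t'],s['ee_pos'],s['wrist_force'])
m,im=save('wrist','w13'); 
im=cv2.resize(im,(800,600),interpolation=cv2.INTER_CUBIC);cv2.imwrite('pics/w13b.png',im)
_,im=save('scene','s13');crop('s13',80,130,370,280,2.7,'s13c')
```

```text
17.3833 [0.46545463 0.37856343 0.26661333] [ 0.75384982  0.26252827 -0.72895086]
```

View pics/w13b.png

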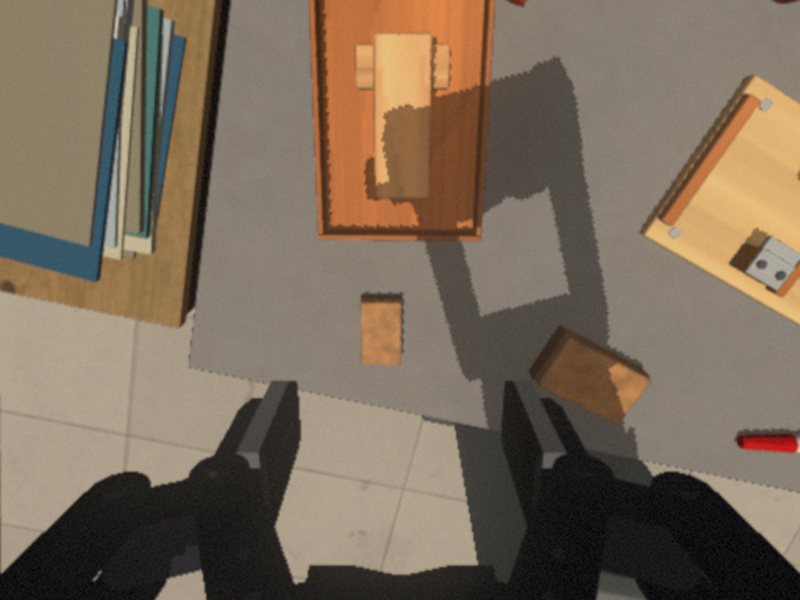

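View pics/s13c.png

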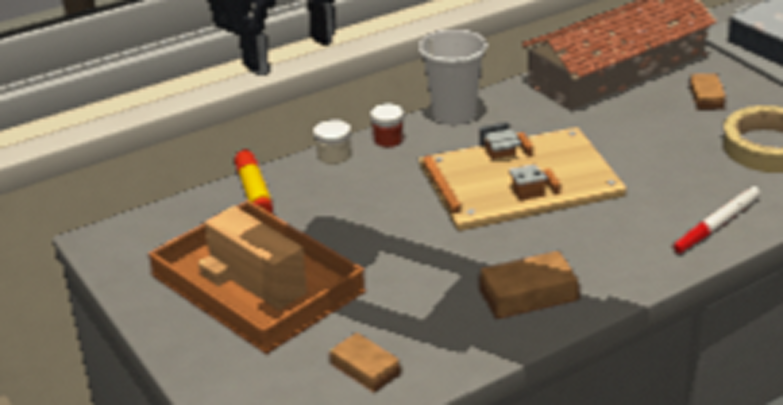

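The pictures show the spacer upright and central in the tray, the sanding block flat on the bare top, and the other things where they were. I'm handing the job in.

```bash
python3 -c "
from h import *
print(env.finish_job())"
```

```text
the job is handed in; nothing more can be done
None
```

The job is done and handed in at about 17.5 s; no verdict was reported.

- **Knocking free:** I gripped the largest sanding block across its width and pushed the spacer's -y end with it until its centre was at about jig y = +7 mm. The pictures showed a gap between the foot and the lips, and the wrist force had dropped to about zero. The gripper had not touched the spacer up to then.
- **Laying down and lifting:** I laid the sanding block flat on the bare cabinet top, then gripped the spacer above the lips and lifted it straight out.
- **Placing:** I set the spacer down near the middle of the tray until I felt contact (about 9 N upward), then let go and backed off.

**Last checks:** the final wrist and scene pictures show the spacer upright in the tray, the sanding block flat, and the bystanders where they were, with the gripper clear and about 0.27 m up.

**What disagreed:**
- The top, scene and wrist cameras differed by up to about 6 mm in y at first, and about 8 mm for the tray centre. I used the wrist views, whose projected outlines matched the block and the spacer.
- The wrist triangulation put the sanding block's top at 17–20 mm (text 26) and the spacer's at 58–64 mm (text 66), so I used the text's heights there.

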